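# Shut and latch the slide-drying cabinet

### The arm

A 6-joint arm with a two-finger parallel gripper is mounted at the origin on a cart in front of the work surface, level with it; the furniture and walls round the work are solid. World frame = base frame: x ahead of the robot, y to its left, z up, the work surface at z = 0. Lengths are in mm, angles in rad, forces in N, time in s.
With the tool pointing down it reaches from about 400 to 825 mm from the base axis. Payload 7 kg.
Tool frame: the origin (TCP) lies midway between the tips of the shut fingers; the grasp point (between the pads) lies 19 mm behind it (r.tcp_to_grasp is the distance from the TCP to the grasp point, in mm); z points along the fingers, y is the line along which they close (so a half turn about z gives the same grasp; the last joint's range is limited). The gripper opens to 88 mm and grips with 3 to 60 N. Pads are 19 mm wide; open, the fingers measure 130 mm over their backs; the gripper's body (78 mm by 193 mm) begins 47 mm behind the grasp point.
Start: joints at [-0.829, 0.359, 0.012, 0, -1.224, -0.288], TCP at [295.881, -606.671, 226.561] pointing down, gripper open.
Joint ranges: [-3.07, 3.07], [-1.43, 2.12], [-1.02, 1.25], [-3.03, 1.67], [-3.05, -0], [-3.03, 3.03]. Speed limits (rad/s): [2.39, 2.39, 3.01, 3.14, 3.14, 3.14].

### API

Orientations are given as a unit quaternion [w, x, y, z].
In Python, from bench import r gives the robot as it stands.
- The arm moves only by the tool carry_out, never from a script. Its argument "motion" is a list of rows, each an object of numbers: "x", "y", "z": the shift along the tool's x, y, z in m; "spin": the turn about the tool's z in rad. In form: [{"x": .., "y": .., "z": .., "spin": ..}, ...]. A call has 1 to 10 rows; each row shifts and turns the commanded pose from where the row before left it, along the tool's axes as they then stand; what a row does not reach is not made up. A row lasts 1/10 s, in which the tool goes at most 50 mm and 8.59 degrees, less where a joint would pass 70% of its speed; a pose out of reach is approached as far as the arm can. A call is refused whole if a number of a shift passes 0.05 or a number of a turn 0.15, either way. A call with a gripper value outside its range is refused whole. "claw" is the opening in per cent of the stroke, from 0 (shut) to 100 (fully open), set as the call begins (left out, the last holds). The fingers move at their own pace and stop on an object; "squeeze" is the grip in N (left out, the last holds). Time passes only in rows, so rows that do not move let the fingers close. It gives the time, the measured TCP pose, the force, the opening and the grip force at its end, in the units of the state.
- r.get_state(): the state, without advancing time (a new reading comes with each control period).
- r.camera(name): name is "scene" or "top" or "wrist"; returns a dict with "img" (384x512x3 uint8, red, green, blue), "mtx" (3x3 intrinsics, pixels), "rvec" (rotation vector, rad) and "tvec" (3), from world to camera coordinates, as OpenCV has them. Camera axes: x right, y down, z forward; pixel columns grow to the right and rows downward; lengths in mm; the calibration is good to about 2 mm. A picture is of the moment at which its call begins. There is no depth.
- r.sign_off(): hands the job in; it is judged then, once.
The state is a dict: "t": time; "qpos": joint angles; "joint_velocities": joint speeds; "tau": joint torques, N m; "ee_pos": TCP position; "ee_rot": TCP orientation; "contact_force": force on the tool from outside, world axes, zero at the start; "wrist_torque": the same for the moment, N m; "gripper_width": finger opening in mm; "gripper_force": force on a finger pad.
Only numpy, scipy, OpenCV 4.12 (cv2) and the standard library are available. Lean on these libraries where they do the work, as an engineer would, in place of code of your own. Each camera call takes 0.05 s, during which the arm holds its last target. There are 200 camera calls.

### The job

Shut the window cover of the white slide-drying cabinet. Then swing the latch's wire loop up by its red grip and hook its bar over the keeper hooks on the cover, and finally press the red latch lever down flat past centre so that the cover is clamped shut. Leave the jar, the timer and the dish beside the cabinet where they stand.

Things in the scene. Friction and masses are not known exactly. Their poses are not given: they have to be found in the camera images.
- cabinet: White slide-drying cabinet, fixed, 190 mm deep (x), 180 wide (y), 258 high. Origin: centre of its underside; x to its back, z up; the front (-x) faces the robot: a 40 mm plinth, then a plane sloping back at 60 degrees from level. The roof (z 244 to 258) overhangs as an eave to x = +6, so the latch needs a tilted tool coming down and forwards. All hinges run along y; the latch is at y = 0.
- slope_foot (a point): Foot of the sloping front on the middle line (cabinet x -90, y 0, z 40 mm); axes as the cabinet's. From here u = mm up the slope (direction x 0.5, z 0.866) and n = mm square out of it (x -0.866, z 0.5). A fixed blue panel fills u 0 to 114, the cover u 117 to 234; the cover's hinge is at u 235, n 0, the lever's pivot at u 82, n 18.
- cover (a joint): Angle of the window cover (blue frame, clear pane, 117 x 172 x 6 mm), rad: 0 = shut, flush with the slope; grows as its lower edge swings out and up about the hinge at its top edge (starts 0.35 to 0.75, limit 0.9). Friction hinge: it stays where left; 1 to 5 N on its outer face shuts it.
- cover_press (a point): Point on the outer face of the cover, on its middle line, 66 mm from its hinge, above the keeper: press here (or up to 10 mm lower) to shut it. Moves with the cover; axes: x towards the hinge, z out of the face.
- keeper_seat (a point): Where the middle of the loop's bar lies when hooked: 103 mm from the cover's hinge, 16 mm out of its face (u 132, n 16 when shut). Moves with the cover; axes: x towards the hinge (up the slope), z out of the face. Two hooks, 11 mm wide, at y -31 and +31 mm: seen from the seat their stems fill x -14.5 to -4.5, up to z +16. A saddle block between them (x -17 to +13, top z -4.5) carries the bar.
- keeper_lip (a point): Free end of the keeper hooks' lips, mid height, between the two hooks; axes as keeper_seat. The lips, 6 mm thick, run from the stems to here, 3.5 mm past the seat in x, undersides 10 mm above it in z; the hooks are open towards +x. The bar must pass over and beyond the lips (bar middle 8 to 15 mm past the seat in x), go down below them, and be drawn back under them.
- lever (a joint): Angle of the latch lever, rad: 0 = flat on the panel, handle pointing down the slope; grows as the handle swings out (starts 0.3 to 0.7, limit 2.0). Light friction: stays where left. With the loop hooked it resists from about 0.75 rad (2 to 6 N at the handle), passes centre near 0.2 and stays once pressed flat; left well above that it springs back.
- lever_pivot (a point): Middle of the lever's fixed pivot, 18 mm out of the blue panel; axes as the cabinet's. The handle reaches 80 mm from here, is 34 wide and 6 thick, and red on its outer side.
- lever_pad (a point): Point on the outer face of the handle, 62 mm from the lever's pivot: where to press. Axes: -x towards the handle's end, z out of the outer face.
- loop (a joint): Angle of the wire loop to the lever, rad: 0 = pointing away from the handle (as when latched), -2.85 = folded along the outer side of the handle (its stop; starts there). It swings freely and falls by its weight. Its arms (80 mm apart inside, 98 outside) straddle the handle and stretch 6 mm against a spring. Pulling the loop draws the lever along: about 1.5 rad open on the way to the keeper.
- loop_pin (a point): Middle of the pin on the lever about which the loop turns, 20 mm from the lever's pivot; with the lever flat it lies 19.6 mm down the slope from the pivot and 4 mm deeper. Axes: x from the pin to the bar, z away from the panel when hooked.
- loop_bar (a point): Middle of the loop's free cross bar, a steel rod of 8 mm diameter along y, 66.5 mm from the loop's pin. Axes as loop_pin.
- loop_grip (a point): Centre of the loop's red grip, a barrel of 15 mm diameter and 30 mm long along y, on a strap beyond the bar: 90 mm from the loop's pin along x and 17 mm along z. Axes as loop_pin. Pinch the barrel by its two flat ends (30 mm apart) with the fingertips: it then turns freely enough between the fingers as the loop swings.
- jar: Bystander: white-lidded specimen jar, 56 mm wide, 72 high. Origin: centre of its underside.
- timer: Bystander: small white lab timer, 55 x 66 x 34 mm. Origin: centre of its underside.
- dish: Bystander: clear petri dish, 61 mm wide, 15 high. Origin: centre of its underside.

How it is judged (in metres and radians):
On the way, in this order (a step that is already met when the one before it is completed fails the run):
1. the cover is shut (value of joint cover below 0.04 rad), for 0.2 s.
2. with the cover shut and the lever still raised, the loop's bar is over the keeper: behind the hooks and below their lips (value of joint cover below 0.04 rad and value of joint lever above 0.3 rad and x of loop_bar in the frame of keeper_seat between -0.005 and 0.02 m and z of loop_bar in the frame of keeper_seat below 0.0085 m), for 0.1 s.
3. the lever is pressed flat (value of joint lever below 0.08 rad), for 0.2 s.
At the end, for the whole second after the job is handed in: The cover is shut (under 0.04 rad), the loop's bar lies hooked under the keeper's lips (within 10 mm of its seat), and the lever lies flat past centre (under 0.08 rad) by itself. The jar, timer and dish still stand within 30 mm of where they stood (value of joint cover below 0.04 rad and value of joint lever below 0.08 rad and distance between loop_bar and keeper_seat below 0.01 m and z of loop_bar in the frame of keeper_seat below 0.0085 m); the robot touches nothing.
It fails at once if a bystander (jar, timer, dish) moved more than 30 mm (distance of any of jar, timer, dish from where it was at the start of the episode above 0.03 m).
It fails at once if the jar tipped over (angle between jar's own z axis and vertical above 0.5 rad).
It also fails if it takes over 69 s, if anything falls off the work surface, if the arm or the gripper's body presses on something with over 40 N, if the wrist force passes 120 N, or if a joint passes its speed limit or range.

## Working session

There is one attempt and no reset: what is moved stays moved. The work goes in short steps, Python scripts to look and compute and a tool call to move; the robot and the scene stay as the last step left them, time stands still between calls to the robot, and variables do not carry over. Pictures are saved under pics/ and viewed, at most 12 in all, crops included, and the job is handed in when it is done.

Besides the shell and the picture viewer there is one more tool, called after ">>>" by a JSON object that holds its "op" and its "data". carry_out: Moves the arm, as the interface text tells. Its arguments: {"type":"object","properties":{"motion":{"type":"array"},"claw":{"type":"number"},"squeeze":{"type":"number"}},"required":["motion"]}

```bash
ls; mkdir -p pics
python3 - <<'E'
from bench import r
import cv2,numpy as np,pickle
s=r.get_state();print({k:np.round(v,3).tolist() for k,v in s.items()}, r.tcp_to_grasp)
d={n:r.camera(n) for n in("scene","top")}
pickle.dump(d,open('c0.pkl','wb'))
for n in d:
  print(n,d[n]['mtx'].tolist(),np.ravel(d[n]['rvec']),np.ravel(d[n]['tvec']))
cv2.imwrite('pics/a.png',np.vstack([cv2.resize(d[n]['img'][:,:,::-1],(400,300)) for n in d]))
cv2.imwrite('pics/s.png',d['scene']['img'][:,:,::-1]);cv2.imwrite('pics/t.png',d['top']['img'][:,:,::-1])
E
```

```text
pics
{'t': 0.0, 'qpos': [-0.829, 0.359, 0.011, -0.0, -1.224, -0.288], 'joint_velocities': [-0.001, -0.001, -0.001, 0.002, 0.0, -0.001], 'tau': [-0.001, -58.272, 29.307, 6.997, 0.007, -0.0], 'ee_pos': [295.674, -606.257, 225.629], 'ee_rot': [-0.0, -0.225, 0.974, 0.001], 'contact_force': [0.425, 0.472, 0.212], 'wrist_torque': [-0.004, 0.028, -0.01], 'gripper_force': 0.0, 'gripper_width': 87.34} 18.8
scene [[469.2074339495792, 0.0, 263.252933578471], [0.0, 469.2074339495792, 189.5353222341468], [0.0, 0.0, 1.0]] [ 0.93126374 -2.59283288  0.96803239] [489.90578665 429.91447975 955.12658324]
top [[369.81891313124873, 0.0, 250.2075549601215], [0.0, 369.81891313124873, 191.63470228091688], [0.0, 0.0, 1.0]] [ 2.13745575 -2.14875568  0.11312829] [ 17.75104798 629.64551001 919.90403044]
```

View pics/s.png

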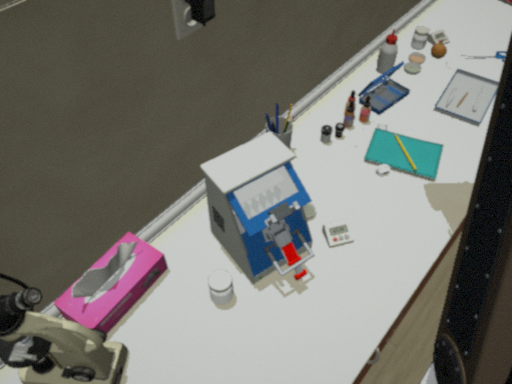

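View pics/t.png

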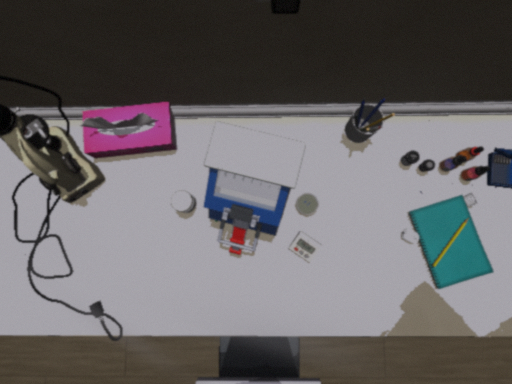

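The scene view shows the cabinet at about (255,205), red lever at (291,253) and grip at (301,275), with the jar at (220,288) and the timer at (338,234). In the top view the roof spans about (205–305, 123–187), with the lever at (238,236), jar (182,202), dish (307,204) and timer (305,247). I'll enlarge both to get the corners.

Run:
```python
import pickle,cv2,numpy as np
d=pickle.load(open('c0.pkl','rb'))
a=cv2.resize(d['scene']['img'][130:290,195:325,::-1],None,fx=3,fy=3,interpolation=cv2.INTER_CUBIC)
b=cv2.resize(d['top']['img'][110:270,190:320,::-1],None,fx=3,fy=3,interpolation=cv2.INTER_CUBIC)
cv2.imwrite('pics/b.png',np.hstack([a,b]))
```

```text
(no output)
```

View pics/b.png

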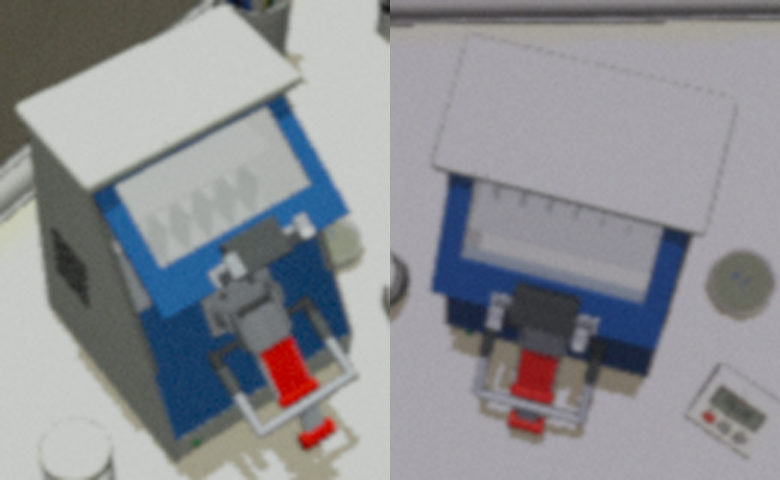

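The crops show the roof corners, the cover's lower corners and the red grip clearly in both views. I'll fit the cabinet pose, cover angle and lever angle from these pixels, casting them against the given geometry.

```bash
cat > h.py <<'E'
import numpy as np,cv2,pickle
def un(u,n,y=0): return np.array([-90+.5*u-.866*n,y,40+.866*u+.5*n])
def pin(p): c,s=np.cos(p),np.sin(p); return np.array([82-19.6*c-4*s,18+19.6*s-4*c])
def looppt(p,a,x,z=0): # a=absolute loop angle in (u,n); folded: 2.85-p
    c,s=np.cos(a),np.sin(a); return pin(p)+[x*c-z*s,x*s+z*c]
def W(P,cab):
    c,s=np.cos(cab[2]),np.sin(cab[2]); P=np.atleast_2d(P)
    return np.c_[cab[0]+c*P[:,0]-s*P[:,1],cab[1]+s*P[:,0]+c*P[:,1],P[:,2]]
def proj(P,cam): return cv2.projectPoints(np.float64(P),cam['rvec'],cam['tvec'],cam['mtx'],None)[0][:,0]
def quat(q):
    from scipy.spatial.transform import Rotation as R
    return R.from_quat([q[1],q[2],q[3],q[0]]).as_matrix()
E
python3 - <<'E'
from h import *
from scipy.optimize import least_squares
d=pickle.load(open('c0.pkl','rb'))
T=lambda a:[((x-390)/3+190,y/3+110) for x,y in a]
S=lambda a:[(x/3+195,y/3+130) for x,y in a]
# order: roof BL(+y back),BR,FR,FL, coverL(+y),coverR, grip
top=T([(468,34),(736,102),(705,235),(433,166),(433,292),(655,347),(527,422)])
sc=S([(17,107),(222,5),(302,78),(92,190),(165,318),(350,212),(317,433)])
def model(p):
    cab=p[:3];th,ph,w,xb=p[3:]
    cu,cn=235-117*np.cos(th),117*np.sin(th)
    g=looppt(ph,2.85-ph,90,17)
    return W([[xb,w,258],[xb,-w,258],[6,-w,258],[6,w,258],un(cu,cn,86),un(cu,cn,-86),un(*g)],cab)
def f(p):
    M=model(p);return np.r_[(proj(M,d['top'])-top).ravel(),(proj(M,d['scene'])-sc).ravel()]
o=least_squares(f,[700,0,-.2,.5,.5,90,95],loss='soft_l1')
print(np.round(o.x,3));print(np.round(o.fun.reshape(-1,2),1).tolist());np.save('cab.npy',o.x)
print(model(o.x)[-1])
# closed-form trace of hooking
from scipy.optimize import fsolve
for b in [(132,50),(142,45),(145,40),(146,34),(145,28),(145,22),(144,18),(142,16),(138,16),(132,16)]:
    for st in (0,):
        q=fsolve(lambda v:looppt(v[0],v[1],66.5)-b,[1.4,0]);g=un(*looppt(q[0],q[1],90,17));print(b,np.round(q,2),np.round(g,1))
E
```

```text
[ 6.24118e+02  1.44840e+01 -2.52000e-01  4.47000e-01  3.06000e-01
  9.39560e+01  1.02170e+02]
[[-0.3, 0.8], [-0.6, -0.6], [-1.3, 0.5], [-0.8, 1.3], [-0.8, -0.5], [0.5, 0.2], [-0.2, -0.1], [0.3, -1.4], [1.1, -1.3], [0.4, -1.8], [-0.3, -1.7], [-0.3, 0.5], [0.1, -0.7], [0.1, -0.5]]
[478.85570321  51.96107728  49.41421371]
(132, 50) [0.99 0.27] [-77.9   0.  206.3]
(142, 45) [1.47 0.12] [-64.4   0.  213.8]
(145, 40) [1.6  0.03] [-56.1   0.  214.3]
(146, 34) [ 1.65 -0.06] [-47.7   0.  212.4]
(145, 28) [ 1.63 -0.15] [-40.4   0.  208.5]
(145, 22) [ 1.69 -0.24] [-32.5   0.  205.3]
(144, 18) [ 1.7 -0.3] [-27.8   0.  202.1]
(142, 16) [ 1.63 -0.33] [-26.2   0.  199.2]
(138, 16) [ 1.4  -0.32] [-28.7   0.  195.9]
(132, 16) [ 0.95 -0.24] [-34.    0.  191.1]
```

>>> {"op": "carry_out", "data": {"motion": [{"z":-0.02,"spin":0.141},{"z":-0.02,"spin":0.141},{"z":-0.02,"spin":0.141},{"z":-0.02,"spin":0.141},{"z":-0.02,"spin":0.141},{}], "claw": 100}}

```text
invalid input
```

```bash
cat > st.py <<'E'
from bench import r
from h import *
s=r.get_state();cab=np.load('cab.npy');c,sn=np.cos(cab[2]),np.sin(cab[2])
p=s['ee_pos'];dx,dy=p[0]-cab[0],p[1]-cab[1]
Rm=quat(s['ee_rot']);f=s['contact_force']
print('t',round(s['t'],2),'cabTCP',np.round([c*dx+sn*dy,-sn*dx+c*dy,p[2]],1),'yawerr',round(np.arctan2(Rm[1,1],Rm[0,1])-np.pi/2-cab[2],3),'zax',np.round(Rm[:,2],3),'w',round(s['gripper_width'],1),'gf',round(s['gripper_force'],1),'Fcab',np.round([c*f[0]+sn*f[1],-sn*f[0]+c*f[1],f[2]],1),'q',np.round(s['qpos'],2))
E
python3 st.py
```

```text
t 0.1 cabTCP [-162.9 -683.1  225.7] yawerr 0.706 zax [-0.001  0.001 -1.   ] w 87.4 gf 0.0 Fcab [-0.2 -0.9 -0. ] q [-0.83  0.36  0.01 -0.   -1.22 -0.29]
```

>>> {"op": "carry_out", "data": {"motion": [{"x":0,"y":0,"z":-0.02,"spin":0.141},{"x":0,"y":0,"z":-0.02,"spin":0.141},{"x":0,"y":0,"z":-0.02,"spin":0.141},{"x":0,"y":0,"z":-0.02,"spin":0.141},{"x":0,"y":0,"z":-0.02,"spin":0.141},{"x":0,"y":0,"z":0,"spin":0}], "claw": 100}}

```text
t: 0.7
ee_pos: [296.2, -607.6, 329.5]
ee_rot: [0.001, 0.127, 0.992, -0.002]
contact_force: [-0.2, -0.4, -0.3]
gripper_width: 87.3
gripper_force: 0.0
```

```bash
python3 st.py
```

```text
t 0.7 cabTCP [-162.1 -684.3  329.5] yawerr -0.003 zax [ 0.002 -0.004 -1.   ] w 87.3 gf 0.0 Fcab [-0.1 -0.4 -0.3] q [-0.83  0.32  0.18  0.   -1.43 -1.  ]
```

>>> {"op": "carry_out", "data": {"motion": [{"x":0,"y":0.04,"z":0,"spin":0},{"x":0,"y":0.04,"z":0,"spin":0},{"x":0,"y":0.04,"z":0,"spin":0},{"x":0,"y":0.04,"z":0,"spin":0},{"x":0,"y":0.04,"z":0,"spin":0},{"x":0,"y":0.04,"z":0,"spin":0},{"x":0,"y":0.04,"z":0,"spin":0},{"x":0,"y":0.04,"z":0,"spin":0},{"x":0,"y":0.04,"z":0,"spin":0},{"x":0,"y":0.04,"z":0,"spin":0}]}}

```text
t: 1.7
ee_pos: [395.0, -217.5, 325.9]
ee_rot: [-0.0, 0.124, 0.992, 0.0]
contact_force: [0.5, 0.9, 0.3]
gripper_width: 87.5
gripper_force: 0.0
```

>>> {"op": "carry_out", "data": {"motion": [{"x":-0.0124,"y":0.0284,"z":0,"spin":0},{"x":-0.0124,"y":0.0284,"z":0,"spin":0},{"x":-0.0124,"y":0.0284,"z":0,"spin":0},{"x":-0.0124,"y":0.0284,"z":0,"spin":0},{"x":-0.0124,"y":0.0284,"z":0,"spin":0},{"x":-0.0124,"y":0.0284,"z":0,"spin":0},{"x":-0.0124,"y":0.0284,"z":0,"spin":0},{"x":-0.0124,"y":0.0284,"z":0,"spin":0},{"x":-0.0124,"y":0.0284,"z":0,"spin":0},{"x":-0.0124,"y":0.0284,"z":0,"spin":0}]}}

```text
t: 2.7
ee_pos: [586.3, 26.2, 325.6]
ee_rot: [-0.001, 0.124, 0.992, -0.0]
contact_force: [1.1, -0.8, 0.8]
gripper_width: 87.6
gripper_force: 0.0
```

>>> {"op": "carry_out", "data": {"motion": [{"x":0,"y":0,"z":0,"spin":0},{"x":0,"y":0,"z":0,"spin":0},{"x":0,"y":0,"z":0,"spin":0}]}}

```text
t: 3.0
ee_pos: [585.5, 24.7, 326.1]
ee_rot: [-0.0, 0.125, 0.992, -0.0]
contact_force: [0.2, -0.0, 0.1]
gripper_width: 87.7
gripper_force: 0.0
```

```bash
python3 st.py
```

```text
t 3.0 cabTCP [-3.990e+01  2.000e-01  3.261e+02] yawerr 0.002 zax [-0.001 -0.    -1.   ] w 87.7 gf 0.0 Fcab [0.2 0.  0.1] q [ 0.38  0.17 -0.03 -0.   -1.38 -2.2 ]
```

>>> {"op": "carry_out", "data": {"motion": [{"x":0,"y":0,"z":0.03,"spin":0},{"x":0,"y":0,"z":0.03,"spin":0},{"x":0,"y":0,"z":0.03,"spin":0},{"x":0,"y":0,"z":0.02,"spin":0},{"x":0,"y":0,"z":0.01,"spin":0},{"x":0,"y":0,"z":0.008,"spin":0},{"x":0,"y":0,"z":0.008,"spin":0},{"x":0,"y":0,"z":0.008,"spin":0}]}}

```text
t: 3.8
ee_pos: [586.6, 25.0, 183.2]
ee_rot: [0.001, 0.125, 0.992, 0.0]
contact_force: [-0.7, -0.7, 2.3]
gripper_width: 87.7
gripper_force: 0.8
```

>>> {"op": "carry_out", "data": {"motion": [{"x":0,"y":0,"z":0.006,"spin":0},{"x":0,"y":0,"z":0.006,"spin":0},{"x":0,"y":0,"z":0.005,"spin":0},{"x":0,"y":0,"z":0.005,"spin":0},{"x":0,"y":0,"z":0,"spin":0}]}}

```text
t: 4.3
ee_pos: [585.5, 25.0, 159.6]
ee_rot: [-0.001, 0.125, 0.992, -0.0]
contact_force: [0.0, 0.0, -0.8]
gripper_width: 87.6
gripper_force: 0.1
```

```bash
python3 st.py
```

```text
t 4.3 cabTCP [-40.    0.6 159.6] yawerr 0.001 zax [-0.001 -0.    -1.   ] w 87.6 gf 0.1 Fcab [ 0.   0.  -0.8] q [ 0.38  0.27 -0.28 -0.   -1.02 -2.2 ]
```

>>> {"op": "carry_out", "data": {"motion": [{"x":0,"y":0,"z":0.003,"spin":0},{"x":0,"y":0,"z":0.003,"spin":0},{"x":0,"y":0,"z":0.003,"spin":0},{"x":0,"y":0,"z":0.002,"spin":0}]}}

```text
t: 4.7
ee_pos: [586.0, 25.0, 149.3]
ee_rot: [-0.0, 0.125, 0.992, -0.0]
contact_force: [-0.4, -0.2, 2.3]
gripper_width: 87.7
gripper_force: 0.6
```

Run:
```python
import cv2,numpy as np
from bench import r
im=r.camera('scene')['img']
cv2.imwrite('pics/c.png',cv2.resize(im[110:300,190:330,::-1],None,fx=3,fy=3,interpolation=cv2.INTER_CUBIC))
```

```text
(no output)
```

View pics/c.png

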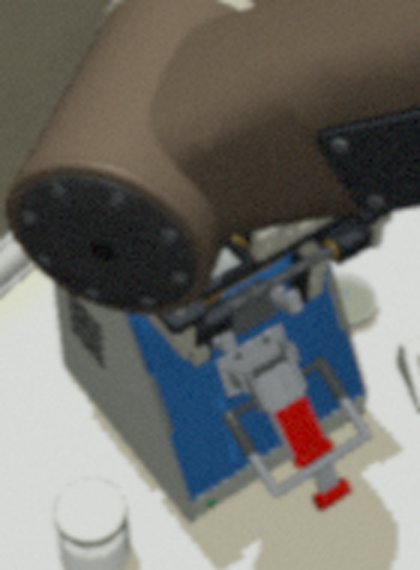

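The gripper is over the cover, which looks almost shut; the loop is still folded, with the grip at about (333,493) in the crop. I'll press until the force rises.

>>> {"op": "carry_out", "data": {"motion": [{"x":0,"y":0,"z":0.002,"spin":0},{"x":0,"y":0,"z":0.002,"spin":0},{"x":0,"y":0,"z":0.001,"spin":0}]}}

```text
t: 5.05
ee_pos: [585.9, 25.0, 144.3]
ee_rot: [-0.0, 0.125, 0.992, -0.0]
contact_force: [-0.5, -0.0, 0.9]
gripper_width: 87.7
gripper_force: 0.6
```

```bash
python3 st.py
```

```text
t 5.05 cabTCP [-39.6   0.6 144.3] yawerr 0.001 zax [-0. -0. -1.] w 87.7 gf 0.6 Fcab [-0.5 -0.2  0.9] q [ 0.38  0.28 -0.3  -0.   -0.99 -2.2 ]
```

>>> {"op": "carry_out", "data": {"motion": [{"x":-0.002,"y":0,"z":0,"spin":0},{"x":-0.001,"y":0,"z":0.001,"spin":0},{"x":0,"y":0,"z":0.001,"spin":0},{"x":0,"y":0,"z":0.001,"spin":0}]}}

```text
t: 5.45
ee_pos: [588.4, 24.3, 143.3]
ee_rot: [-0.0, 0.125, 0.992, -0.0]
contact_force: [-12.0, 5.0, 22.3]
gripper_width: 87.5
gripper_force: 11.3
```

```bash
python3 st.py
```

```text
t 5.45 cabTCP [-37.    0.5 143.3] yawerr 0.001 zax [-0.001 -0.    -1.   ] w 87.5 gf 11.3 Fcab [-12.9   1.8  22.3] q [ 0.37  0.29 -0.3   0.   -0.99 -2.2 ]
```

>>> {"op": "carry_out", "data": {"motion": [{"x":0,"y":0,"z":0,"spin":0},{"x":0,"y":0,"z":-0.005,"spin":0},{"x":0,"y":0,"z":-0.02,"spin":0},{"x":0,"y":0,"z":-0.03,"spin":0},{"x":0.02,"y":0,"z":0,"spin":0},{"x":0.03,"y":0,"z":0,"spin":0},{"x":0.03,"y":0,"z":0,"spin":0},{"x":0.03,"y":0,"z":0,"spin":0},{"x":0.01,"y":0,"z":0,"spin":0},{"x":0,"y":0,"z":0,"spin":0}]}}

```text
t: 6.45
ee_pos: [472.3, 54.5, 197.2]
ee_rot: [0.001, 0.125, 0.992, 0.001]
contact_force: [0.2, 0.6, 0.2]
gripper_width: 87.6
gripper_force: 0.0
```

>>> {"op": "carry_out", "data": {"motion": [{"x":0,"y":0,"z":0,"spin":0},{"x":0,"y":0,"z":0,"spin":0}], "claw": 57}}

```text
t: 6.65
ee_pos: [473.6, 54.1, 196.5]
ee_rot: [0.0, 0.125, 0.992, -0.0]
contact_force: [0.1, 0.2, 0.1]
gripper_width: 76.7
gripper_force: 0.0
```

```bash
python3 st.py
python3 - <<'E'
from bench import r
from h import *
d={n:r.camera(n) for n in('wrist','scene','top')};pickle.dump(d,open('c1.pkl','wb'))
cv2.imwrite('pics/w.png',d['wrist']['img'][:,:,::-1])
cab=np.load('cab.npy');ph=cab[4]
pts=W([un(*looppt(ph,2.85-ph,90,17),y) for y in(-15,0,15)],cab)
for n in d:
  hsv=cv2.cvtColor(d[n]['img'],cv2.COLOR_RGB2HSV);m=((hsv[...,0]<8)|(hsv[...,0]>172))&(hsv[...,1]>150)&(hsv[...,2]>90)
  k,l,st,ce=cv2.connectedComponentsWithStats(m.astype(np.uint8))
  print(n,proj(pts,d[n]).round(1).tolist(),[(ce[i].round(1).tolist(),st[i].tolist()) for i in range(1,k) if st[i,4]>15])
E
```

```text
t 6.65 cabTCP [-155.6    0.8  196.5] yawerr 0.001 zax [ 0. -0. -1.] w 76.7 gf 0.0 Fcab [0.1 0.2 0.1] q [ 0.53  0.05 -0.46  0.   -1.06 -2.35]
wrist [[247.4, 181.3], [260.7, 181.3], [274.1, 181.3]] [([263.2, 181.9], [250, 177, 27, 12, 245]), ([145.3, 206.0], [141, 203, 9, 7, 39]), ([263.3, 229.9], [246, 208, 35, 45, 1310])]
scene [[305.8, 270.6], [300.8, 273.9], [295.8, 277.2]] [([391.1, 38.8], [387, 34, 9, 10, 66]), ([292.7, 258.4], [286, 253, 15, 13, 112]), ([300.1, 274.4], [295, 270, 11, 9, 52])]
top [[241.2, 252.0], [235.5, 250.5], [229.8, 249.1]] [([472.8, 150.8], [471, 148, 5, 7, 21]), ([465.5, 174.2], [462, 171, 8, 8, 30]), ([239.6, 231.7], [234, 227, 11, 12, 78])]
```

View pics/w.png

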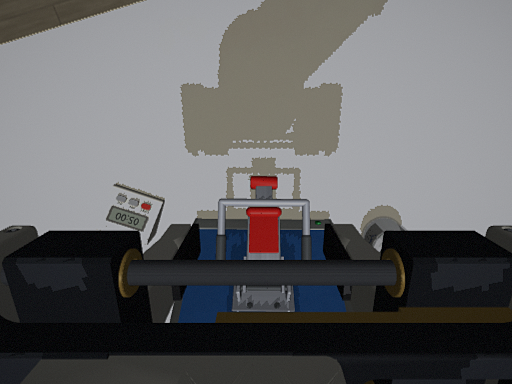

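The wrist view shows the grip at (263,182), bar ends at x≈218–309 and timer at (135,212). The prediction was (261,181), so the latch sits about 2 mm further +y, and I'll descend with that correction.

>>> {"op": "carry_out", "data": {"motion": [{"x":0,"y":0.0015,"z":0.025,"spin":0},{"x":0,"y":0,"z":0.03,"spin":0},{"x":0,"y":0,"z":0.03,"spin":0},{"x":0,"y":0,"z":0.02,"spin":0},{"x":0,"y":0,"z":0.015,"spin":0},{"x":0,"y":0,"z":0.01,"spin":0},{"x":0,"y":0,"z":0.01,"spin":0},{"x":0,"y":0,"z":0.01,"spin":0},{"x":0,"y":0,"z":0.007,"spin":0},{"x":0,"y":0,"z":0,"spin":0}]}}

```text
t: 7.8
ee_pos: [472.7, 55.4, 38.8]
ee_rot: [-0.001, 0.125, 0.992, -0.0]
contact_force: [-0.0, 0.0, -0.1]
gripper_width: 50.2
gripper_force: 0.0
```

```bash
python3 st.py
python3 - <<'E'
from bench import r
from h import *
d=r.camera('wrist');cv2.imwrite('pics/w2.png',d['img'][:,:,::-1])
E
```

```text
t 7.8 cabTCP [-156.9    1.7   38.8] yawerr 0.001 zax [-0.001 -0.001 -1.   ] w 50.2 gf 0.0 Fcab [-0.   0.  -0.1] q [ 0.53  0.25 -0.65 -0.   -0.67 -2.35]
```

View pics/w2.png

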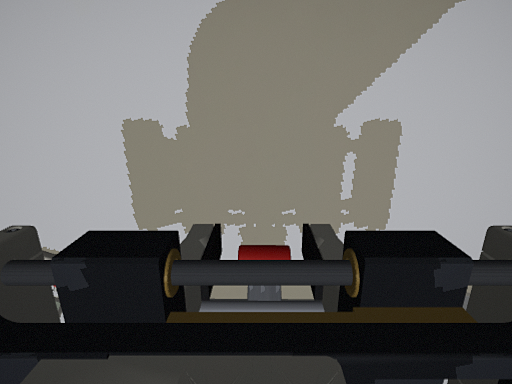

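The barrel, at about (264,254), sits centred between the open fingers, so I'll shift 2 mm towards it and pinch.

>>> {"op": "carry_out", "data": {"motion": [{"x":-0.002,"y":0,"z":0,"spin":0},{"x":0,"y":0,"z":0,"spin":0},{"x":0,"y":0,"z":0,"spin":0},{"x":0,"y":0,"z":0,"spin":0},{"x":0,"y":0,"z":0,"spin":0},{"x":0,"y":0,"z":0,"spin":0}], "claw": 20, "squeeze": 18}}

```text
t: 8.45
ee_pos: [475.4, 55.4, 39.8]
ee_rot: [0.0, 0.125, 0.992, 0.0]
contact_force: [-0.0, 1.8, 0.4]
gripper_width: 29.9
gripper_force: 18.0
```

```bash
python3 st.py
python3 - <<'E'
from h import *
# waypoints of the tool: bar path; lever angle phi, loop abs angle a
from scipy.optimize import fsolve
off=un(*looppt(.306,2.85-.306,90,17))
print('start grip',off.round(1))
# stage 1: loop swings with lever as it is (phi .306), then bar at given points
for a in np.arange(2.5,.3,-.2):
    print(round(a,1),np.round(un(*looppt(.306,a,90,17))[[0,2]]-off[[0,2]],1), np.round(looppt(.306,a,66.5),0))
for b in [(110,62),(125,58),(135,52),(142,46),(146,40),(147,34),(146,28),(145,22),(143,19),(138,17),(132,16)]:
    q=fsolve(lambda v:looppt(v[0],v[1],66.5)-b,[1.4,0]);print(b,np.round(q,2),np.round(un(*looppt(*q,90,17))[[0,2]]-off[[0,2]],1))
E
```

```text
t 8.45 cabTCP [-154.2    2.5   39.8] yawerr 0.001 zax [ 0.001  0.    -1.   ] w 29.9 gf 18.0 Fcab [-0.5  1.7  0.4] q [ 0.53  0.25 -0.65  0.   -0.67 -2.35]
start grip [-150.     0.    49.4]
2.5 [-2.3  3.3] [ 9. 60.]
2.3 [-11.   19.4] [18. 70.]
2.1 [-16.2  36.9] [29. 77.]
1.9 [-17.9  55.1] [41. 83.]
1.7 [-16.   73.3] [54. 86.]
1.5 [-10.4  90.7] [67. 86.]
1.3 [ -1.5 106.7] [80. 84.]
1.1 [ 10.4 120.6] [92. 79.]
0.9 [ 24.8 131.9] [103.  72.]
0.7 [ 41.1 140. ] [113.  63.]
0.5 [ 58.8 144.8] [120.  52.]
(110, 62) [-1.7   1.24] [ 33.1 123.4]
(125, 58) [0.78 0.45] [ 57.  152.5]
(135, 52) [1.18 0.26] [ 72.1 160.6]
(142, 46) [1.47 0.13] [ 84.4 164.8]
(146, 40) [1.65 0.03] [ 94.5 165.8]
(147, 34) [ 1.7  -0.06] [102.8 163.9]
(146, 28) [ 1.68 -0.15] [110.1 160. ]
(145, 22) [ 1.69 -0.24] [117.5 155.9]
(143, 19) [ 1.63 -0.29] [120.4 152.4]
(138, 17) [ 1.38 -0.3 ] [119.9 147.1]
(132, 16) [ 0.95 -0.24] [116.1 141.6]
```

>>> {"op": "carry_out", "data": {"motion": [{"x":0.005,"y":0,"z":-0.009,"spin":0},{"x":0.006,"y":0,"z":-0.01,"spin":0},{"x":0.003,"y":0,"z":-0.009,"spin":0},{"x":0.002,"y":0,"z":-0.009,"spin":0},{"x":0.001,"y":0,"z":-0.009,"spin":0},{"x":0.001,"y":0,"z":-0.009,"spin":0},{"x":-0.001,"y":0,"z":-0.009,"spin":0},{"x":-0.001,"y":0,"z":-0.009,"spin":0},{"x":-0.003,"y":0,"z":-0.009,"spin":0},{"x":-0.003,"y":0,"z":-0.009,"spin":0}]}}

```text
t: 9.45
ee_pos: [465.2, 57.5, 131.1]
ee_rot: [-0.0, 0.125, 0.992, -0.0]
contact_force: [1.6, 4.3, -2.6]
gripper_width: 29.9
gripper_force: 18.0
```

```bash
python3 st.py
```

```text
t 9.45 cabTCP [-164.6    2.   131.1] yawerr 0.001 zax [-0.001 -0.    -1.   ] w 29.9 gf 18.0 Fcab [ 0.5  4.6 -2.6] q [ 0.54  0.11 -0.56 -0.   -0.9  -2.37]
```

>>> {"op": "carry_out", "data": {"motion": [{"x":-0.004,"y":0.0005,"z":-0.008,"spin":0},{"x":-0.0045,"y":0.0005,"z":-0.008,"spin":0},{"x":-0.0055,"y":0,"z":-0.007,"spin":0},{"x":-0.006,"y":0,"z":-0.007,"spin":0},{"x":-0.007,"y":0,"z":-0.006,"spin":0},{"x":-0.008,"y":0,"z":-0.005,"spin":0},{"x":-0.008,"y":0,"z":-0.004,"spin":0},{"x":-0.008,"y":0,"z":-0.004,"spin":0},{"x":-0.008,"y":0,"z":-0.005,"spin":0},{"x":-0.009,"y":0,"z":-0.005,"spin":0}]}}

```text
t: 10.45
ee_pos: [531.4, 41.2, 189.0]
ee_rot: [-0.001, 0.125, 0.992, -0.0]
contact_force: [0.3, -0.4, -7.3]
gripper_width: 29.6
gripper_force: 18.0
```

```bash
python3 st.py
```

```text
t 10.45 cabTCP [-96.5   2.7 189. ] yawerr 0.001 zax [-0.002 -0.    -1.   ] w 29.6 gf 18.0 Fcab [ 0.4 -0.3 -7.3] q [ 0.45  0.16 -0.35 -0.   -1.06 -2.27]
```

>>> {"op": "carry_out", "data": {"motion": [{"x":-0.007,"y":0,"z":-0.0055,"spin":0},{"x":-0.0075,"y":0,"z":-0.0055,"spin":0},{"x":-0.006,"y":0,"z":-0.002,"spin":0},{"x":-0.0065,"y":0,"z":-0.002,"spin":0},{"x":-0.005,"y":0,"z":-0.0005,"spin":0},{"x":-0.005,"y":0,"z":-0.0005,"spin":0},{"x":0,"y":0,"z":0,"spin":0}]}}

```text
t: 11.15
ee_pos: [567.8, 32.1, 205.7]
ee_rot: [0.0, 0.125, 0.992, -0.0]
contact_force: [-1.9, -0.7, -1.8]
gripper_width: 29.9
gripper_force: 18.0
```

```bash
python3 st.py
python3 - <<'E'
from bench import r
from h import *
d={n:r.camera(n) for n in('wrist','scene','top')};pickle.dump(d,open('c2.pkl','wb'))
a=cv2.resize(d['scene']['img'][150:290,215:325,::-1],None,fx=4,fy=4,interpolation=cv2.INTER_CUBIC)
b=cv2.resize(d['wrist']['img'][180:384,150:370,::-1],(360,334))
c=np.zeros((560,360,3),np.uint8);c[:334]=b
cv2.imwrite('pics/d.png',np.hstack([a,c]))
E
```

```text
t 11.15 cabTCP [-58.9   3.  205.7] yawerr 0.001 zax [ 0. -0. -1.] w 29.9 gf 18.0 Fcab [-1.6 -1.1 -1.8] q [ 0.4   0.2  -0.26  0.   -1.11 -2.22]
```

View pics/d.png

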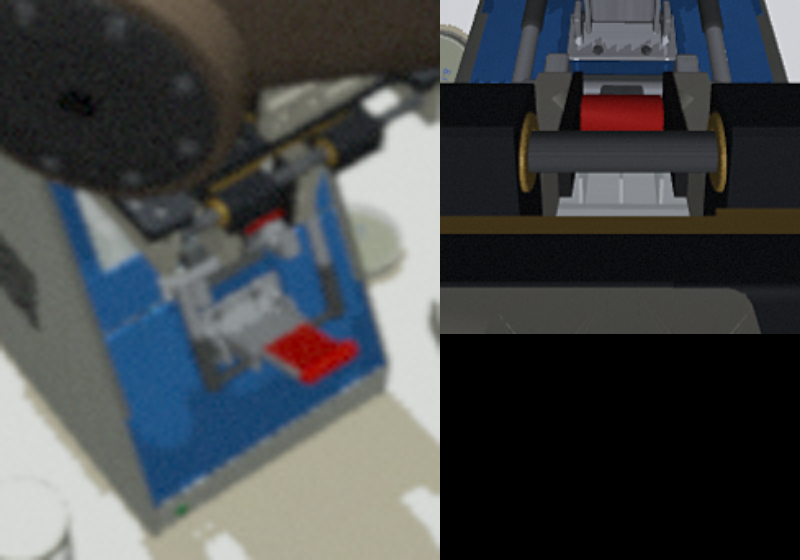

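The right inset shows the red barrel still pinched; in the scene view the bar is up near the hooks and the lever is raised (red end at about (340,345) in the crop). I'll cross-check the lever angle against the model.

Run:
```python
from h import *
d=pickle.load(open('c2.pkl','rb'));cab=np.load('cab.npy')
im=d['scene']['img'];hsv=cv2.cvtColor(im,cv2.COLOR_RGB2HSV);m=((hsv[...,0]<8)|(hsv[...,0]>172))&(hsv[...,1]>150)&(hsv[...,2]>90)
k,l,st,ce=cv2.connectedComponentsWithStats(m.astype(np.uint8))
print([(ce[i].round(1),st[i]) for i in range(1,k) if st[i,4]>15])
for p in(1.0,1.2,1.4,1.6,1.8):
  q=lambda t,y:un(82-t*np.cos(p)+5*np.sin(p),18+t*np.sin(p)+5*np.cos(p),y+2)
  print(p,proj(W([q(80,17),q(80,-17)],cab),d['scene']).round(1).tolist())
```

```text
[(array([391.2,  38.8]), array([387,  34,   9,  10,  67], dtype=int32)), (array([292.6, 237.7]), array([282, 231,  22,  15, 166], dtype=int32))]
1.0 [[295.0, 259.7], [307.0, 252.0]]
1.2 [[294.9, 255.1], [307.0, 247.4]]
1.4 [[293.9, 249.7], [306.2, 242.0]]
1.6 [[292.0, 243.5], [304.4, 235.8]]
1.8 [[289.3, 236.9], [301.7, 229.3]]
```

>>> {"op": "carry_out", "data": {"motion": [{"x":-0.004,"y":0,"z":0.0005,"spin":0},{"x":-0.004,"y":0,"z":0.0005,"spin":0},{"x":-0.0035,"y":0,"z":0.002,"spin":0},{"x":-0.0035,"y":0,"z":0.002,"spin":0},{"x":-0.0035,"y":0,"z":0.002,"spin":0},{"x":0,"y":0,"z":0,"spin":0}]}}

```text
t: 11.9
ee_pos: [586.1, 27.6, 198.7]
ee_rot: [0.001, 0.125, 0.992, -0.0]
contact_force: [-1.7, -2.7, 1.4]
gripper_width: 29.6
gripper_force: 18.0
```

```bash
python3 st.py
```

```text
t 11.9 cabTCP [-40.1   3.3 198.7] yawerr 0.001 zax [ 0.001 -0.    -1.   ] w 29.6 gf 18.0 Fcab [-1.  -3.1  1.4] q [ 0.38  0.23 -0.23  0.   -1.11 -2.2 ]
```

>>> {"op": "carry_out", "data": {"motion": [{"x":-0.003,"y":-0.0005,"z":0.0025,"spin":0},{"x":-0.002,"y":0,"z":0.003,"spin":0},{"x":-0.001,"y":0,"z":0.002,"spin":0},{"x":0,"y":0,"z":0,"spin":0}]}}

```text
t: 12.3
ee_pos: [591.1, 26.0, 190.9]
ee_rot: [0.0, 0.125, 0.992, 0.0]
contact_force: [0.4, -1.2, 1.6]
gripper_width: 29.4
gripper_force: 18.0
```

```bash
python3 st.py
```

```text
t 12.3 cabTCP [-34.8   2.9 190.9] yawerr 0.001 zax [ 0.  0. -1.] w 29.4 gf 18.0 Fcab [ 0.7 -1.1  1.6] q [ 0.37  0.25 -0.23 -0.   -1.09 -2.2 ]
```

>>> {"op": "carry_out", "data": {"motion": [{"x":0,"y":0,"z":0.002,"spin":0},{"x":0,"y":0,"z":0.002,"spin":0},{"x":0.001,"y":0,"z":0.002,"spin":0},{"x":0.001,"y":0,"z":0.002,"spin":0},{"x":0,"y":0,"z":0,"spin":0}]}}

```text
t: 12.8
ee_pos: [589.6, 26.4, 183.8]
ee_rot: [0.001, 0.125, 0.992, 0.0]
contact_force: [1.3, -2.3, 6.0]
gripper_width: 29.5
gripper_force: 18.0
```

```bash
python3 st.py
python3 - <<'E'
from bench import r
from h import *
d={n:r.camera(n) for n in('wrist','scene')};pickle.dump(d,open('c3.pkl','wb'))
a=cv2.resize(d['scene']['img'][150:290,215:325,::-1],None,fx=4,fy=4,interpolation=cv2.INTER_CUBIC)
cv2.imwrite('pics/e.png',a)
E
```

```text
t 12.8 cabTCP [-36.4   3.  183.8] yawerr 0.002 zax [ 0.002  0.    -1.   ] w 29.5 gf 18.0 Fcab [ 1.9 -1.9  6. ] q [ 0.38  0.25 -0.24  0.   -1.07 -2.2 ]
```

View pics/e.png

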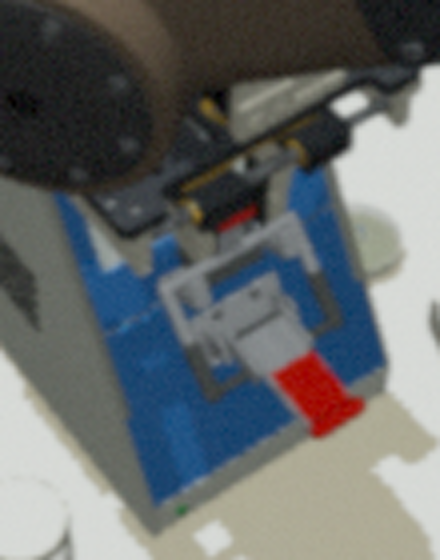

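Run:
```python
from h import *
d=pickle.load(open('c3.pkl','rb'));cab=np.load('cab.npy')
for b in((132,16),(136,16),(132,36),(125,36),(140,36)):
  print(b,((proj(W([un(*b,51),un(*b,-47)],cab),d['scene'])-[215,150])*4).round(0).tolist())
for p in(.8,.9,1.0,1.1):
  q=lambda t,y:un(82-t*np.cos(p)+5*np.sin(p),18+t*np.sin(p)+5*np.cos(p),y+2)
  print(p,((proj(W([q(80,17),q(80,-17)],cab),d['scene'])-[215,150])*4).round(0).tolist())
```

```text
(132, 16) [[158.0, 293.0], [297.0, 213.0]]
(136, 16) [[156.0, 287.0], [296.0, 207.0]]
(132, 36) [[177.0, 303.0], [317.0, 221.0]]
(125, 36) [[181.0, 314.0], [321.0, 232.0]]
(140, 36) [[173.0, 291.0], [314.0, 209.0]]
0.8 [[317.0, 453.0], [364.0, 422.0]]
0.9 [[319.0, 446.0], [366.0, 416.0]]
1.0 [[320.0, 439.0], [368.0, 408.0]]
1.1 [[320.0, 430.0], [368.0, 399.0]]
```

Bar ends seen at about (163,285) and (294,216) match the hooked-seat projection, not the on-top-of-lips one, and the lever is near 1.0 rad. I'll let go of the grip and back off.

>>> {"op": "carry_out", "data": {"motion": [{"x":0,"y":0,"z":0,"spin":0},{"x":0,"y":0,"z":0,"spin":0},{"x":0,"y":0,"z":0,"spin":0},{"x":0,"y":0,"z":-0.01,"spin":0},{"x":0.005,"y":0,"z":-0.02,"spin":0},{"x":0.02,"y":0,"z":-0.02,"spin":0},{"x":0.03,"y":0,"z":-0.01,"spin":0},{"x":0.03,"y":0,"z":0,"spin":0},{"x":0,"y":0,"z":0,"spin":0}], "claw": 52}}

```text
t: 13.8
ee_pos: [504.2, 47.9, 244.6]
ee_rot: [0.001, 0.125, 0.992, 0.001]
contact_force: [0.5, -0.8, 0.9]
gripper_width: 45.5
gripper_force: 0.0
```

>>> {"op": "carry_out", "data": {"motion": [{"x":0,"y":0,"z":0,"spin":0},{"x":0,"y":0,"z":0,"spin":0},{"x":0,"y":0,"z":0,"spin":0},{"x":0,"y":0,"z":0,"spin":0}], "claw": 0}}

```text
t: 14.2
ee_pos: [507.0, 47.3, 242.7]
ee_rot: [-0.0, 0.126, 0.992, -0.0]
contact_force: [0.5, 0.2, 0.3]
gripper_width: 18.7
gripper_force: 0.0
```

```bash
python3 st.py
python3 - <<'E'
from bench import r
from h import *
d={n:r.camera(n) for n in('wrist','scene')};pickle.dump(d,open('c4.pkl','wb'))
a=cv2.resize(d['scene']['img'][150:290,215:325,::-1],None,fx=4,fy=4,interpolation=cv2.INTER_CUBIC)
b=cv2.resize(d['wrist']['img'][:,:,::-1],(360,270));c=np.zeros((560,360,3),np.uint8);c[:270]=b
cv2.imwrite('pics/f.png',np.hstack([a,c]))
cab=np.load('cab.npy')
for p in(.3,.5,.7,.8,.9,1.0,1.1,1.2):
  q=lambda t,y:un(82-t*np.cos(p)+5*np.sin(p),18+t*np.sin(p)+5*np.cos(p),y+2)
  print(p,((proj(W([q(80,17),q(80,-17)],cab),d['scene'])-[215,150])*4).round(0).tolist(),'pad66',q(66,0).round(1))
E
```

```text
t 14.2 cabTCP [-121.6    2.5  242.7] yawerr 0.001 zax [-0.001 -0.    -1.   ] w 18.7 gf 0.0 Fcab [0.4 0.3 0.3] q [ 0.48  0.07 -0.32  0.   -1.18 -2.3 ]
0.3 [[294.0, 466.0], [340.0, 436.0]] pad66 [-116.4    2.    78.8]
0.5 [[305.0, 464.0], [352.0, 434.0]] pad66 [-123.6    2.    89.9]
0.7 [[314.0, 458.0], [361.0, 427.0]] pad66 [-128.3    2.   102.3]
0.8 [[317.0, 453.0], [364.0, 422.0]] pad66 [-129.8    2.   108.7]
0.9 [[319.0, 446.0], [366.0, 416.0]] pad66 [-130.6    2.   115.3]
1.0 [[320.0, 439.0], [368.0, 408.0]] pad66 [-130.7    2.   121.9]
1.1 [[320.0, 430.0], [368.0, 399.0]] pad66 [-130.2    2.   128.5]
1.2 [[320.0, 421.0], [368.0, 390.0]] pad66 [-129.1    2.   135. ]
```

View pics/f.png

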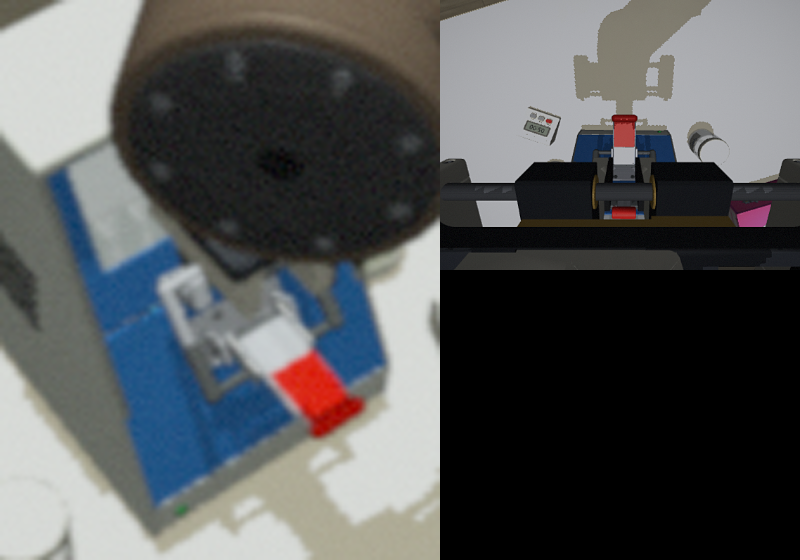

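The wrist inset shows the grip at the keeper and the released handle pointing out; the scene view gives lever ≈ 1.0 rad with the bar seated and the timer and jar undisturbed. Next is pressing the lever.

>>> {"op": "carry_out", "data": {"motion": [{"x":0.009,"y":0,"z":0.02,"spin":0},{"x":0,"y":0,"z":0.03,"spin":0},{"x":0,"y":0,"z":0.03,"spin":0},{"x":0,"y":0,"z":0.02,"spin":0},{"x":0,"y":0,"z":0.01,"spin":0},{"x":0,"y":0,"z":0.008,"spin":0},{"x":0,"y":0,"z":0.008,"spin":0},{"x":0,"y":0,"z":0.006,"spin":0},{"x":0,"y":0,"z":0,"spin":0}]}}

```text
t: 15.2
ee_pos: [498.1, 49.8, 110.9]
ee_rot: [0.0, 0.125, 0.992, 0.0]
contact_force: [-0.4, -0.6, 0.8]
gripper_width: 0.6
gripper_force: 0.0
```

```bash
python3 st.py
```

```text
t 15.2 cabTCP [-130.9    2.7  110.9] yawerr 0.001 zax [ 0.  0. -1.] w 0.6 gf 0.0 Fcab [-0.2 -0.7  0.8] q [ 0.49  0.18 -0.52 -0.   -0.86 -2.31]
```

>>> {"op": "carry_out", "data": {"motion": [{"x":0,"y":0,"z":0.007,"spin":0},{"x":-0.001,"y":0,"z":0.007,"spin":0},{"x":-0.001,"y":0,"z":0.007,"spin":0},{"x":-0.0025,"y":0,"z":0.006,"spin":0},{"x":-0.0025,"y":0,"z":0.006,"spin":0},{"x":-0.003,"y":0,"z":0.004,"spin":0},{"x":-0.003,"y":0,"z":0.004,"spin":0},{"x":0,"y":0,"z":0,"spin":0}]}}

```text
t: 16.0
ee_pos: [510.3, 46.2, 69.2]
ee_rot: [-0.001, 0.126, 0.992, -0.0]
contact_force: [0.1, -0.5, -0.6]
gripper_width: 0.9
gripper_force: 0.0
```

```bash
python3 st.py
```

```text
t 16.0 cabTCP [-118.2    2.3   69.2] yawerr 0.001 zax [-0.001 -0.001 -1.   ] w 0.9 gf 0.0 Fcab [ 0.2 -0.5 -0.6] q [ 0.47  0.26 -0.54 -0.   -0.77 -2.3 ]
```

>>> {"op": "carry_out", "data": {"motion": [{"x":-0.003,"y":0,"z":0.002,"spin":0},{"x":-0.003,"y":0,"z":0.002,"spin":0},{"x":-0.002,"y":0,"z":0.001,"spin":0},{"x":0,"y":0,"z":0,"spin":0}]}}

```text
t: 16.4
ee_pos: [516.7, 44.5, 65.2]
ee_rot: [-0.001, 0.126, 0.992, -0.0]
contact_force: [-10.1, 5.1, 11.4]
gripper_width: 0.3
gripper_force: 7.5
```

```bash
python3 st.py
python3 - <<'E'
from bench import r
from h import *
d={n:r.camera(n) for n in('wrist','scene')};pickle.dump(d,open('c5.pkl','wb'))
a=cv2.resize(d['scene']['img'][150:290,215:325,::-1],None,fx=4,fy=4,interpolation=cv2.INTER_CUBIC)
cv2.imwrite('pics/g.png',a)
E
```

```text
t 16.4 cabTCP [-111.5    2.2   65.2] yawerr 0.001 zax [-0.003 -0.    -1.   ] w 0.3 gf 7.5 Fcab [-11.    2.4  11.4] q [ 0.46  0.27 -0.53 -0.   -0.77 -2.29]
```

View pics/g.png

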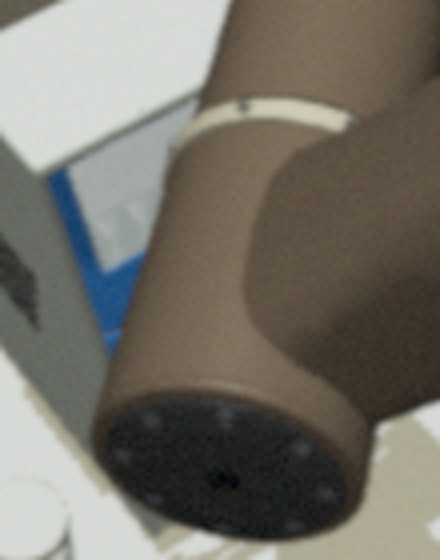

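The wrist hides the latch in this view, but the contact force came where the flat lever should be. I'll press slightly more, back off and look.

>>> {"op": "carry_out", "data": {"motion": [{"x":-0.002,"y":0,"z":0.001,"spin":0},{"x":0,"y":0,"z":0,"spin":0},{"x":0,"y":0,"z":0,"spin":0}]}}

```text
t: 16.8
ee_pos: [517.3, 44.3, 64.8]
ee_rot: [-0.002, 0.125, 0.992, -0.0]
contact_force: [-18.6, 8.7, 22.1]
gripper_width: 0.6
gripper_force: 14.1
```

>>> {"op": "carry_out", "data": {"motion": [{"x":0.005,"y":0,"z":-0.004,"spin":0},{"x":0.02,"y":0,"z":-0.02,"spin":0},{"x":0.02,"y":0,"z":-0.04,"spin":0},{"x":0.01,"y":0,"z":-0.05,"spin":0},{"x":0,"y":-0.02,"z":-0.05,"spin":0},{"x":0,"y":-0.04,"z":-0.03,"spin":0},{"x":0,"y":-0.04,"z":0,"spin":0},{"x":0,"y":-0.04,"z":0,"spin":0},{"x":0,"y":-0.04,"z":0,"spin":0},{"x":0,"y":-0.04,"z":0,"spin":0}]}}

```text
t: 17.8
ee_pos: [412.1, -155.5, 253.9]
ee_rot: [0.001, 0.125, 0.992, 0.0]
contact_force: [-0.1, 0.5, 0.1]
gripper_width: 0.5
gripper_force: 0.0
```

>>> {"op": "carry_out", "data": {"motion": [{"x":0,"y":-0.04,"z":0,"spin":0},{"x":0,"y":-0.04,"z":0,"spin":0},{"x":0,"y":-0.04,"z":0,"spin":0},{"x":0,"y":-0.02,"z":0,"spin":0},{"x":0,"y":0,"z":0,"spin":0},{"x":0,"y":0,"z":0,"spin":0}]}}

```text
t: 18.4
ee_pos: [377.6, -290.0, 253.3]
ee_rot: [-0.0, 0.126, 0.992, 0.0]
contact_force: [0.5, -0.1, -0.3]
gripper_width: 0.5
gripper_force: 0.0
```

```bash
python3 st.py
python3 - <<'E'
from bench import r
from h import *
d={n:r.camera(n) for n in('top','scene')};pickle.dump(d,open('c6.pkl','wb'))
a=cv2.resize(d['scene']['img'][130:290,195:325,::-1],None,fx=3,fy=3,interpolation=cv2.INTER_CUBIC)
b=cv2.resize(d['top']['img'][110:270,190:320,::-1],None,fx=3,fy=3,interpolation=cv2.INTER_CUBIC)
cv2.imwrite('pics/i.png',np.hstack([a,b]))
cab=np.load('cab.npy')
for p in(0,.1,.2):
  q=lambda t,y:un(82-t*np.cos(p)+5*np.sin(p),18+t*np.sin(p)+5*np.cos(p),y+2)
  print(p,((proj(W([q(80,17),q(80,-17)],cab),d['scene'])-[195,130])*3).round(0).tolist())
print(((proj(W([un(132,16,51),un(132,16,-47),un(155,32,2)],cab),d['scene'])-[195,130])*3).round(0).tolist())
E
```

```text
t 18.4 cabTCP [-162.6 -356.4  253.3] yawerr -0.0 zax [-0.  0. -1.] w 0.5 gf 0.0 Fcab [ 0.5  0.1 -0.3] q [-0.24  0.01 -0.37 -0.   -1.2  -1.58]
0 [[265.0, 404.0], [299.0, 382.0]]
0.1 [[271.0, 407.0], [305.0, 385.0]]
0.2 [[276.0, 408.0], [310.0, 386.0]]
[[179.0, 280.0], [283.0, 220.0], [235.0, 228.0]]
```

View pics/i.png

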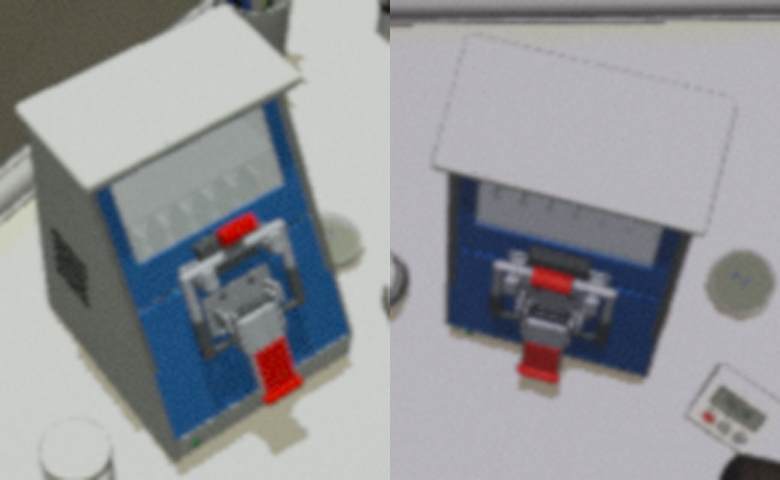

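Both views show the cover flush and the bar at the hooks. The lever's end corners at (266,402) and (301,380) match the flat prediction, and the jar, dish and timer haven't moved.

```bash
python3 -c "
from bench import r
print(r.sign_off())"
```

```text
the job is handed in; nothing more can be done
None
```

I shut the cover, hooked the loop's bar over the keeper and pressed the lever flat; the final camera check showed it clamped with the jar, timer and dish unmoved, and I handed it in after about 18 s of robot time (no verdict was returned).

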